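# Wedge the rocking incubator steady

## Task

The small incubator on the lab bench rocks, because the pad under one of its four feet is missing. With the fingertips, push the wooden wedge thin end first under that foot until the incubator stands level and no longer rocks, press down firmly on the incubator's top right above that foot to prove that it stays steady, then leave the wedge there and draw clear. Only push and press: lift nothing, do not shove the incubator along the bench, and leave the other things alone.

Things in the scene. Friction and masses are not known exactly. Their poses are not given: they have to be found in the camera images.
- incubator: White bench incubator, a box 210 mm (x) by 250 mm (y), 82 mm high from soles to flat top, underside 20 mm above the soles, 3 to 4 kg, upright walls. Origin: centre, at sole level. Dome feet, radius 10 mm, at (+-85, +-105) mm; three stand on black rubber discs, 42 mm wide, fixed to the bench, all 5 to 9 mm thick (varies between runs); the one at (+85, +105) has no disc.
- short_foot (a point): Lowest point of the dome foot without a disc, fixed to the incubator at (+85, +105, 0) mm in its frame. It hangs 5 to 9 mm above the bare bench.
- corner_top (a point): Spot on the flat top straight above that foot, 82 mm above its sole, 20 mm in from both walls: press here, straight down. Unwedged, 2 to 4 N tips the box about the diagonal through the two neighbouring feet until the foot meets the bench; released, it tips back level.
- wedge: Loose wooden wedge, 130 mm long (x), 44 mm wide (y), about 60 g, flat on the bench beside the incubator, thin end (+x) roughly towards the padless foot. The top slopes evenly from 19 mm thick at the -x end to 3 mm at the +x end; upright back face 44 x 19 mm. Origin: centre of underside. Friction about 0.6 on bench and foot: it stays where it is left.
- wedge_face: Frame on the wedge's sloping top: origin mid thin end, upper edge; x down the slope to the thin end, y across, z square out of the slope. short_foot touches the slope where its z here is 0.
- wedge_tip (a point): Middle of the thin end's lower edge, on the bench. The wedge bears when this is 15 to 50 mm past the foot: the push force then climbs beyond 4 to 6 N; above some 12 N the incubator begins to lift or slide.
- wedge_back (a point): Middle of the thick end's lower edge, on the bench; the place to push is the face above it.
- tube_rack: White rack with ten tubes, 70 x 140 mm, 86 mm high, bystander. Origin: centre of its underside.
- reagent: White bottle, 60 mm across, 130 mm high, bystander. Origin: centre of its underside.
- tip_box: Pipette tip box, 74 x 94 mm, 50 mm high, bystander. Origin: centre of its underside.
There are look-alikes about, which are no part of the job. Of the things like the wedge, leave any that is blue; of the rest the larger one is meant.

How it is judged:
On the way, in this order (a step that is already met when the one before it is completed fails the run):
1. the wedge's thin end is pushed under the padless foot (x of short_foot in the frame of wedge_face between -0.115 and -0.006 m and y of short_foot in the frame of wedge_face between -0.022 and 0.022 m), for 0.1 s.
2. fingers press the incubator's top above that foot, with at least 4 N, and it stays level on the wedge (all of step 1 and contact force between the fingers and incubator above 4 N and horizontal distance between the grasp point and corner_top below 0.045 m and height (world z) of the grasp point above 0.09 m and contact force between wedge and incubator above 1 N and angle between incubator's own z axis and vertical below 0.012 rad), for 0.2 s.
At the end, for the whole second after the job is handed in: The padless foot is over the wedge's slope (6 mm or more behind the thin end) with under 1 mm of play; the incubator is level within 0.012 rad and moved under 20 mm; the wedge lies flat on the bench; the bystanders moved under 20 mm; all at rest (all of step 1 and z of short_foot in the frame of wedge_face between -0.004 and 0.001 m and angle between incubator's own z axis and vertical below 0.012 rad and distance of each of incubator, tube_rack, reagent, tip_box from where it was at the start of the episode below 0.02 m and height (world z) of wedge below 0.004 m and angle between wedge's own z axis and vertical below 0.04 rad and linear speed of each of incubator, wedge below 0.01 m/s); the robot touches nothing.
It fails at once if the wedge is lifted or tipped up (height (world z) of wedge above 0.012 m or angle between wedge's own z axis and vertical above 0.25 rad).
It fails at once if the incubator is lifted, tipped over or shoved more than 30 mm (height (world z) of incubator above 0.025 m or angle between incubator's own z axis and vertical above 0.15 rad or distance of incubator from where it was at the start of the episode above 0.03 m).
It fails at once if a bystander is knocked over or pushed away (distance of any of tube_rack, reagent, tip_box from where it was at the start of the episode above 0.03 m or angle between any of tube_rack, reagent, tip_box's own z axis and vertical above 0.5 rad).
It also fails if it takes over 48 s, if anything falls off the work surface, if the arm or the gripper's body presses on something with over 40 N, if the wrist force passes 120 N, or if a joint passes its speed limit or range.

## Robot

A 7-joint arm with a two-finger parallel gripper is mounted at the origin on the work surface. World frame = base frame: x ahead of the robot, y to its left, z up, the work surface at z = 0. Lengths are in m, angles in rad, forces in N, time in s.
With the tool pointing down it reaches from about 0.4 to 0.85 m from the base axis. Payload 10.4 kg.
Tool frame: the origin (TCP) lies at the very end of the fingers, on their centre line; the grasp point (between the pads) lies 19 mm behind it; z points along the fingers, y is the line along which they close (so a half turn about z gives the same grasp; the last joint's range is limited). The gripper opens to 85 mm and grips with 20 to 120 N. Pads are 22 mm wide; open, the fingers measure 114 mm over their backs; the gripper's body (76 mm by 85 mm) begins 54 mm behind the grasp point. The pads swing forward as they close: fully open they stand 13 mm farther back than shut.
Start: joints at [1.178, 0.332, -0.065, 1.46, 0.022, 1.35, -0.088], TCP at [0.226, -0.583, 0.231] pointing down, gripper open.
Joint ranges: [-2.6, 2.6], [-0.5, 2.12], [-1.47, 1.34], [0.16, 2.42], [-1.27, 4.41], [0.06, 2.06], [-2.6, 2.6]. Speed limits (rad/s): [2.22, 2.22, 2.79, 2.79, 3.14, 3.14, 3.14].

## Interface

Orientations are given as a unit quaternion [x, y, z, w].
In Python, from workcell import * gives the robot as it stands.
- The arm moves only by the tool step_arm, never from a script. Its argument "commands" is one flat list of numbers, 7 for each row, row after row: the finger opening in mm, from 0 to 85.4, then the shift along the world's x, y, z as a fraction of full scale, then the turn, a rotation vector about the world's x, y, z as a fraction of full scale. A call has exactly 10 rows; each row is the pose to reach, as a shift and turn from the pose commanded when the call began, turning the shorter way round; what a row does not reach only later rows make up. Full scale, the value 1, is 0.6 m for a shift and pi rad for a turn. A row lasts 1/8 s, in which the tool goes at most 62.5 mm and 10.7 degrees, less where a joint would pass 70% of its speed; a pose out of reach is approached as far as the arm can. A call with a number of a shift or a turn outside -1 to 1 is refused whole. A call with a gripper value outside its range is refused whole. The fingers move at their own pace and stop on an object; "squeeze" is the grip in N (left out, the last holds). Time passes only in rows, so rows that repeat a pose let the fingers close, or fill a call up. It gives the time, the measured TCP pose, the force, the opening and the grip force at its end, in the units of the state.
- get_obs(): the state, without advancing time (a new reading comes with each control period).
- camera(name): name is "scene" or "top" or "wrist"; returns the picture (480x640x3 uint8, red, green, blue); there is no depth.
- camera_params(name): a dict with "mtx" (3x3 intrinsics, pixels), "extrinsics" (4x4, takes a point from world to camera coordinates); the wrist camera has in their place "tool_from_camera" (4x4, takes a point from camera to tool coordinates, whose origin is the TCP and whose axes are the flange's). Camera axes: x right, y down, z forward; pixel columns grow to the right and rows downward; lengths in m; the calibration is good to about 2 mm. The wrist camera is an equidistant fisheye: a pixel r from the principal point sees the ray r / f radians off the axis. A picture is of the moment at which its call begins: read the wrist's pose just before it. camera_params takes no time and is no camera call.
- hand_in(): hands the job in; it is judged then, once.
The state is a dict: "clock": time; "joint_pos": joint angles; "joint_velocities": joint speeds; "tau": joint torques, N m; "position": TCP position; "ee_rot": TCP orientation; "ft_force": force on the tool from outside, world axes, zero at the start; "torque": the same for the moment, N m; "grip_width": opening from 0.0 (shut) to 1.0 (fully open); "grasp_force": force on a finger pad.
Only numpy, scipy, OpenCV 4.12 (cv2) and the standard library are available. Lean on these libraries where they do the work, as an engineer would, in place of code of your own. Each camera call takes 0.05 s, during which the arm holds its last target. There are 200 camera calls.

## Working session

There is one attempt and no reset: what is moved stays moved. The work goes in short steps, Python scripts to look and compute and a tool call to move; the robot and the scene stay as the last step left them, time stands still between calls to the robot, and variables do not carry over. Pictures are saved under pics/ and viewed, at most 10 in all, crops included, and the job is handed in when it is done.

Besides the shell and the picture viewer there is one more tool, called after "Emit:" as name(argument=value, ...) on one line, values as JSON. step_arm: Moves the arm, as the interface text tells. Its arguments: {"type":"object","properties":{"commands":{"type":"array","items":{"type":"number"}},"squeeze":{"type":"number"}},"required":["commands"]}

```bash
mkdir -p pics; python3 - <<'E'
from workcell import *
import cv2,numpy as np
for n in("scene","top"):
    cv2.imwrite(f"pics/{n}0.png",camera(n)[:,:,::-1]); p=camera_params(n); print(n,np.round(p["mtx"],1).tolist(),np.round(p["extrinsics"],3).tolist())
o=get_obs(); print(o["clock"],o["position"],o["ee_rot"],o["ft_force"],o["grip_width"])
E
```

```text
scene [[485.5, 0.0, 317.7], [0.0, 485.5, 241.2], [0.0, 0.0, 1.0]] [[0.64, 0.768, 0.018, -0.326], [0.491, -0.39, -0.779, -0.182], [-0.591, 0.508, -0.627, 1.459], [0.0, 0.0, 0.0, 1.0]]
top [[610.5, 0.0, 331.6], [0.0, 610.5, 252.8], [0.0, 0.0, 1.0]] [[-0.018, -1.0, -0.006, 0.02], [-0.998, 0.018, -0.061, 0.517], [0.061, 0.005, -0.998, 1.186], [0.0, 0.0, 0.0, 1.0]]
0.1 [ 0.225769   -0.58244174  0.23058039] [ 9.82950721e-01  1.83868108e-01 -1.54373556e-04 -6.12424112e-04] [-0.48138513  0.41930785 -0.64862552] 1.0025892887709906
```

View pics/top0.png

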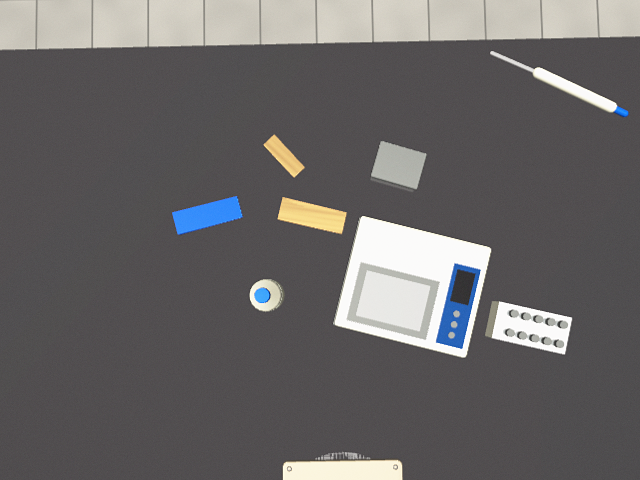

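View pics/scene0.png

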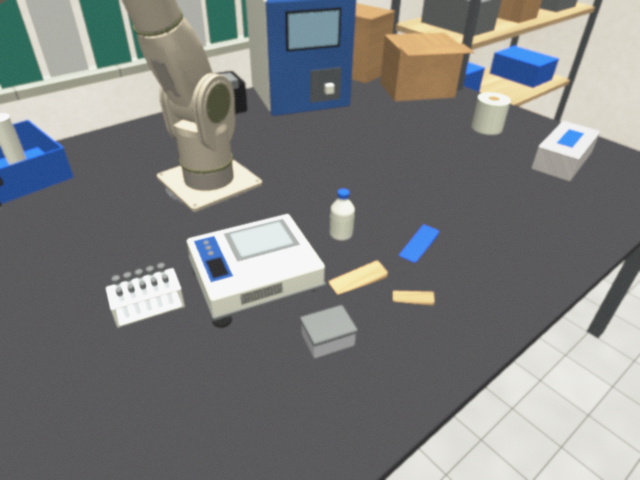

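The top view shows the meant wedge with corners about (283,198), (346,212), (342,233), (278,219). The incubator top's corners are (362,217), (490,247), (466,356), (334,324), so the padless corner is the one at (362,217). Next I refine these by segmentation.

```bash
cat > h.py <<'E'
from workcell import *
import cv2,numpy as np
from scipy.optimize import least_squares
def proj(n,P):
    p=camera_params(n);E=p["extrinsics"]
    return cv2.projectPoints(np.asarray(P,float),cv2.Rodrigues(E[:3,:3].copy())[0],E[:3,3].copy(),p["mtx"],None)[0][:,0]
def place(q,L):
    c,s=np.cos(q[2]),np.sin(q[2]);L=np.asarray(L,float);o=L.copy()
    o[:,0]=q[0]+c*L[:,0]-s*L[:,1];o[:,1]=q[1]+s*L[:,0]+c*L[:,1];return o
def quad(m,box):
    x0,y0,x1,y1=box;k=np.zeros_like(m);k[y0:y1,x0:x1]=m[y0:y1,x0:x1]
    c=max(cv2.findContours(k,cv2.RETR_EXTERNAL,cv2.CHAIN_APPROX_NONE)[0],key=cv2.contourArea)
    return c[:,0].astype(float)
def fit(n,contour,P,q0):
    # match convex hull of the model's projection to the contour, sampled densely
    def r(q):
        h=cv2.convexHull(proj(n,place(q,P)).astype(np.float32))
        return [cv2.pointPolygonTest(h,(float(a),float(b)),True) -0.4 for a,b in contour]
    s=least_squares(r,q0,x_scale=[.01,.01,.05],diff_step=1e-4,loss="soft_l1");return s.x,np.sqrt(np.mean(s.fun**2))
W=[(x,y,z) for x,t in((-.065,.019),(.065,.003)) for y in(-.022,.022) for z in(0,t)]
def look(q0w,n="top",box=(260,185,352,245)):
    im=camera(n);hsv=cv2.cvtColor(im,cv2.COLOR_RGB2HSV)
    m=cv2.inRange(hsv,(8,60,90),(30,255,255));return im,fit(n,quad(m,box),W,q0w)
E
python3 - <<'E'
from h import *
im,(w,e)=look([.53,.08,-1.8]);print("wedge",w,e)
hsv=cv2.cvtColor(im,cv2.COLOR_RGB2HSV)
m=cv2.inRange(hsv,(0,0,205),(180,40,255)); c=quad(m,(325,205,500,365))
r=cv2.minAreaRect(c.astype(np.float32));print(cv2.boxPoints(r).tolist(),r)
c=cv2.convexHull(c.astype(np.float32))[:,0]
for zt in(.089,):
    T=[(x,y,zt) for x in(-.105,.105) for y in(-.125,.125)]
    i,e=fit("top",quad(cv2.morphologyEx(m,cv2.MORPH_CLOSE,np.ones((3,3),np.uint8)),(325,205,500,365)),T,[.43,-.1,-.23]);print("inc",i,e)
    f=place(i,[(.085,.105,0)])[0];print("foot",f)
tb=place(w,[(.065,0,0),(-.065,0,0)]);print("tip,back",tb)
c,s=np.cos(w[2]),np.sin(w[2]);d=f-tb[0];print("foot in wedge from tip: along",c*d[0]+s*d[1],"across",-s*d[0]+c*d[1])
print(proj("top",place(i,T)),proj("top",place(w,W)))
E
```

```text
wedge [ 0.59322629  0.04775887 -1.81457119] 0.49957805330389043
[[333.6470642089844, 324.4117736816406], [361.0588073730469, 214.76470947265625], [492.5882263183594, 247.64706420898438], [465.1764831542969, 357.29412841796875]] ((413.1176452636719, 286.0294189453125), (135.57740783691406, 113.02159881591797), 14.03624439239502)
inc [ 0.44964754 -0.13817245 -0.26364202] 0.704024454664761
foot [ 0.55907339 -0.05895136  0.        ]
tip,back [[ 0.57753739 -0.01531932  0.        ]
 [ 0.60891518  0.11083707  0.        ]]
foot in wedge from tip: along 0.04679861284263452 across -0.007386729554221498
[[465.66018548 358.15372518]
 [332.9268731  324.66683359]
 [491.86719497 246.92007652]
 [360.42998741 214.29606774]] [[278.15544    219.32667935]
 [277.2550269  218.21388901]
 [283.17361638 198.06251066]
 [282.35400882 196.6177236 ]
 [341.44914774 233.76572974]
 [341.46427775 233.6274929 ]
 [346.34579352 212.42747494]
 [346.37291465 212.2371351 ]]
```

Emit:
step_arm(commands=[0,0.5,0.93,0,0,0,0.304,0,0.5,0.93,0,0,0,0.304,0,0.5,0.93,0,0,0,0.304,0,0.5,0.93,0,0,0,0.304,0,0.5,0.93,0,0,0,0.304,0,0.5,0.93,0,0,0,0.304,0,0.5,0.93,0,0,0,0.304,0,0.5,0.93,0,0,0,0.304,0,0.5,0.93,0,0,0,0.304,0,0.5,0.93,0,0,0,0.304], squeeze=20)

```text
clock: 1.4
position: [0.5224, -0.0306, 0.2314]
ee_rot: [0.789, 0.615, 0.0, 0.0]
ft_force: [1.2, -0.3, -0.4]
grip_width: 0.001
grasp_force: 0.0
```

Emit:
step_arm(commands=[0,0.158,0.293,0,0,0,0,0,0.158,0.293,0,0,0,0,0,0.158,0.293,0,0,0,0,0,0.158,0.293,-0.05,0,0,0,0,0.158,0.293,-0.15,0,0,0,0,0.158,0.293,-0.25,0,0,0,0,0.158,0.293,-0.32,0,0,0,0,0.158,0.293,-0.35,0,0,0,0,0.158,0.293,-0.365,0,0,0,0,0.158,0.293,-0.372,0,0,0])

```text
clock: 2.65
position: [0.6175, 0.1438, 0.0092]
ee_rot: [0.789, 0.615, 0.001, 0.0]
ft_force: [0.0, 0.4, 0.5]
grip_width: 0.001
grasp_force: 0.0
```

```bash
python3 - <<'E'
from h import *
o=get_obs();print(o["position"],o["ft_force"],o["clock"])
cv2.imwrite("pics/s1.png",camera("wrist")[:,:,::-1])
E
```

```text
[0.61751868 0.14381727 0.0091763 ] [0.0057221  0.3524002  0.54059458] 2.65
```

View pics/s1.png

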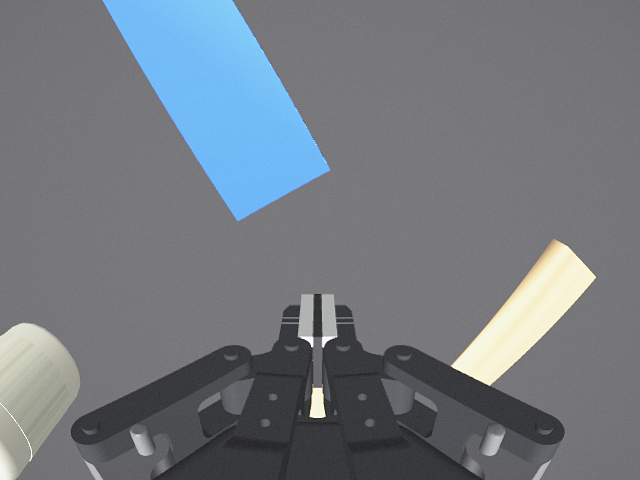

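Emit:
step_arm(commands=[0,-0.004,-0.016,0,0,0,0,0,-0.008,-0.032,0,0,0,0,0,-0.0115,-0.042,0,0,0,0,0,-0.015,-0.052,0,0,0,0,0,-0.0185,-0.062,0,0,0,0,0,-0.022,-0.072,0,0,0,0,0,-0.0255,-0.082,0,0,0,0,0,-0.029,-0.092,0,0,0,0,0,-0.0325,-0.102,0,0,0,0,0,-0.036,-0.111,0,0,0,0])

```text
clock: 3.95
position: [0.5949, 0.0765, 0.0081]
ee_rot: [0.789, 0.615, 0.0, 0.0]
ft_force: [-0.2, 1.3, 1.2]
grip_width: -0.003
grasp_force: 0.5
```

```bash
python3 - <<'E'
from h import *
o=get_obs();print(o["position"],o["ft_force"],o["clock"])
cv2.imwrite("pics/t2.png",camera("top")[140:340,220:520,::-1].repeat(2,0).repeat(2,1))
cv2.imwrite("pics/s2.png",camera("scene")[160:360,160:460,::-1].repeat(2,0).repeat(2,1))
E
```

```text
[0.59492062 0.07647996 0.00813359] [-0.19977566  1.26410314  1.15107253] 3.95
```

View pics/s2.png

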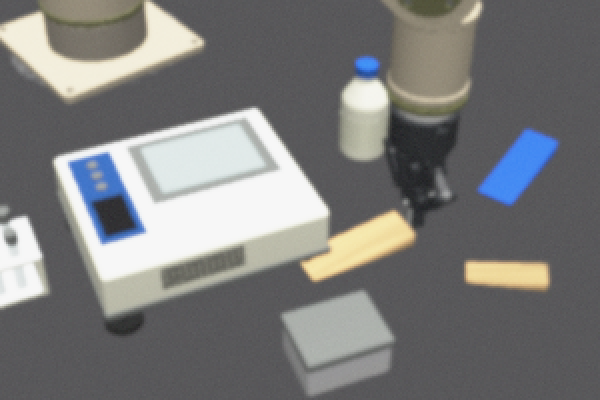

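View pics/t2.png

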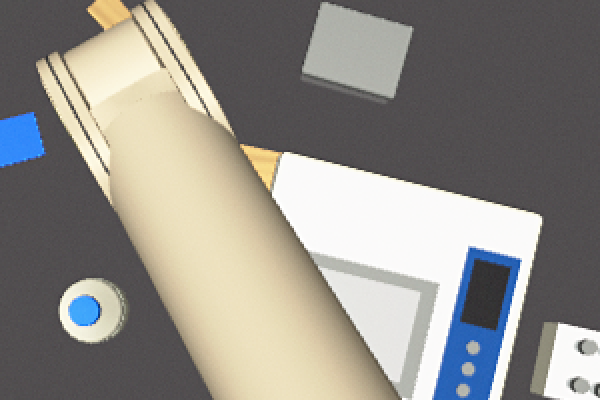

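```bash
cat >> h.py <<'E'
def edge(im,n="scene",box=(300,255,392,305)):
    hsv=cv2.cvtColor(im,cv2.COLOR_RGB2HSV);m=cv2.inRange(hsv,(8,60,90),(30,255,255))
    x0,y0,x1,y1=box;k=np.zeros_like(m);k[y0:y1,x0:x1]=m[y0:y1,x0:x1]
    l,lab,st,_=cv2.connectedComponentsWithStats(k);j=1+np.argmax(st[1:,4]);u0,u1=st[j,0]+6,st[j,0]+st[j,2]-8
    px=np.array([(u,np.nonzero(lab[:,u]==j)[0].max()+.5) for u in range(u0,u1)])
    p=camera_params(n);E=p["extrinsics"];R,t=E[:3,:3],E[:3,3];C=-R.T@t
    d=np.c_[px,np.ones(len(px))]@np.linalg.inv(p["mtx"]).T@R;P=C-d*(C[2]/d[:,2])[:,None]
    vx,vy,x,y=cv2.fitLine(P[:,:2].astype(np.float32),cv2.DIST_HUBER,0,.01,.01).ravel()
    if vy>0:vx,vy=-vx,-vy
    return np.array([x,y]),np.array([vx,vy]),st[j]
E
python3 - <<'E'
from h import *
f=np.array([.559,-.059])
for im in(cv2.imread("pics/scene0.png")[:,:,::-1].copy(),camera("scene")):
    p,v,st=edge(im);wy=np.array([-v[1],v[0]])
    print("heading",np.arctan2(v[1],v[0]),"foot across from centreline",(f-p)@wy+.022,st)
E
```

```text
heading -1.8084629 foot across from centreline -0.010473066501909586 [ 328  260   60   35 1074]
heading -1.7684156 foot across from centreline -0.009024384630306935 [ 310  265   58   36 1016]
```

Emit:
step_arm(commands=[0,-0.001,-0.005,0,0,0,-0.003,0,-0.002,-0.01,0,0,0,-0.006,0,-0.003,-0.015,0,0,0,-0.009,0,-0.004,-0.02,0,0,0,-0.012,0,-0.005,-0.025,0,0,0,-0.014,0,-0.006,-0.03,0,0,0,-0.014,0,-0.006,-0.03,0,0,0,-0.014,0,-0.006,-0.03,0,0,0,-0.014,0,-0.006,-0.03,0,0,0,-0.014,0,-0.006,-0.03,0,0,0,-0.014])

```text
clock: 5.35
position: [0.5915, 0.059, 0.0081]
ee_rot: [0.802, 0.598, 0.0, 0.0]
ft_force: [1.3, 0.0, -0.0]
grip_width: -0.001
grasp_force: 0.0
```

```bash
python3 - <<'E'
from h import *
o=get_obs();print(o["position"],o["ft_force"],o["clock"])
f=np.array([.559,-.059])
p,v,st=edge(camera("scene"));wy=np.array([-v[1],v[0]])
print("heading",np.arctan2(v[1],v[0]),"across",(f-p)@wy+.022,st, "past foot", (o["position"][:2]-f)@v+.011+.13)
E
```

```text
[0.59148342 0.05900806 0.00813509] [ 1.32807104  0.01925584 -0.00980938] 5.35
heading -1.7927277 across -0.006004947888017167 [303 267  58  36 962] past foot 0.018736128727541337
```

Emit:
step_arm(commands=[0,-0.0004,-0.002,0,0,0,0,0,-0.0008,-0.004,0,0,0,0,0,-0.0012,-0.006,0,0,0,0,0,-0.0016,-0.008,0,0,0,0,0,-0.002,-0.01,0,0,0,0,0,-0.0024,-0.012,0,0,0,0,0,-0.0028,-0.014,0,0,0,0,0,-0.0032,-0.016,0,0,0,0,0,-0.0036,-0.0165,0,0,0,0,0,-0.0036,-0.0165,0,0,0,0])

```text
clock: 6.65
position: [0.5893, 0.0489, 0.0081]
ee_rot: [0.802, 0.598, -0.0, 0.0]
ft_force: [0.3, -0.4, 0.7]
grip_width: 0.0
grasp_force: 0.1
```

Emit:
step_arm(commands=[0,-0.0002,-0.001,0,0,0,0,0,-0.0004,-0.002,0,0,0,0,0,-0.0006,-0.003,0,0,0,0,0,-0.0008,-0.004,0,0,0,0,0,-0.001,-0.005,0,0,0,0,0,-0.0012,-0.006,0,0,0,0,0,-0.0014,-0.007,0,0,0,0,0,-0.0016,-0.008,0,0,0,0,0,-0.0018,-0.009,0,0,0,0,0,-0.002,-0.01,0,0,0,0])

```text
clock: 7.9
position: [0.5881, 0.043, 0.0081]
ee_rot: [0.802, 0.598, 0.0, 0.0]
ft_force: [-0.1, 1.7, 0.3]
grip_width: -0.003
grasp_force: 0.5
```

Emit:
step_arm(commands=[0,-0.0002,-0.001,0,0,0,0,0,-0.0004,-0.002,0,0,0,0,0,-0.0006,-0.003,0,0,0,0,0,-0.0008,-0.004,0,0,0,0,0,-0.001,-0.005,0,0,0,0,0,-0.0012,-0.006,0,0,0,0,0,-0.0014,-0.007,0,0,0,0,0,-0.0016,-0.008,0,0,0,0,0,-0.0018,-0.009,0,0,0,0,0,-0.002,-0.01,0,0,0,0])

```text
clock: 9.15
position: [0.5871, 0.038, 0.0083]
ee_rot: [0.802, 0.598, 0.001, -0.0]
ft_force: [1.7, 6.7, -1.2]
grip_width: -0.003
grasp_force: 3.5
```

Emit:
step_arm(commands=[0,0.003,0.015,0,0,0,0,0,0.009,0.041,0,0,0,0,0,0.009,0.041,0.05,0,0,0,0,0.009,0.041,0.13,0,0,0,0,0.009,0.041,0.2,0,0,0,0,0,-0.01,0.2,0,0,0,0,-0.02,-0.08,0.2,0,0,0,0,-0.047,-0.16,0.2,0,0,0,0,-0.047,-0.16,0.18,0,0,0,0,-0.047,-0.16,0.165,0,0,0])

```text
clock: 10.4
position: [0.5588, -0.058, 0.1066]
ee_rot: [0.802, 0.598, 0.0, -0.0]
ft_force: [0.4, 0.4, 0.7]
grip_width: 0.0
grasp_force: 0.0
```

```bash
python3 - <<'E'
from h import *
o=get_obs();print(o["position"],o["ft_force"],o["clock"])
f=np.array([.559,-.059]);im=camera("scene")
p,v,st=edge(im,box=(280,255,392,320));wy=np.array([-v[1],v[0]])
print("heading",np.arctan2(v[1],v[0]),"across",(f-p)@wy+.022,st)
cv2.imwrite("pics/s3.png",im[160:360,160:460,::-1].repeat(2,0).repeat(2,1))
E
```

```text
[ 0.55882336 -0.05803667  0.10663575] [0.35444659 0.41049342 0.66982914] 10.4
heading -1.8291736 across -0.0036166875475655107 [294 269  59  36 896]
```

View pics/s3.png

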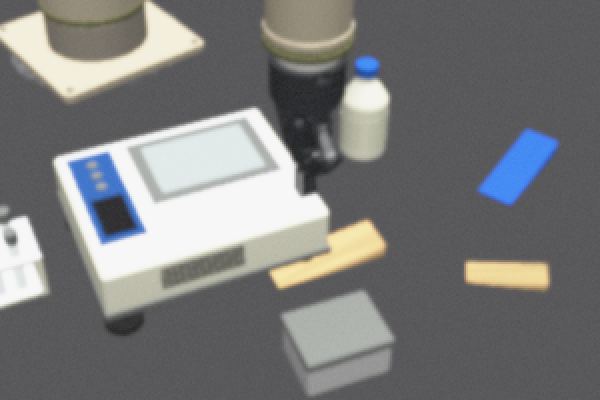

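Emit:
step_arm(commands=[0,0,0,-0.01,0,0,0,0,0,0,-0.018,0,0,0,0,0,0,-0.022,0,0,0,0,0,0,-0.025,0,0,0,0,0,0,-0.027,0,0,0,0,0,0,-0.028,0,0,0,0,0,0,-0.029,0,0,0,0,0,0,-0.03,0,0,0,0,0,0,-0.031,0,0,0,0,0,0,-0.031,0,0,0])

```text
clock: 11.7
position: [0.559, -0.059, 0.0897]
ee_rot: [0.802, 0.598, 0.0, 0.0]
ft_force: [-5.4, -0.8, 12.3]
grip_width: 0.002
grasp_force: 6.1
```

Emit:
step_arm(commands=[0,0,0,-0.0005,0,0,0,0,0,0,-0.0005,0,0,0,0,0,0,-0.0005,0,0,0,0,0,0,-0.0005,0,0,0,0,0,0,-0.0005,0,0,0,0,0,0,-0.0005,0,0,0,0,0,0,-0.0005,0,0,0,0,0,0,-0.0005,0,0,0,0,0,0,-0.0005,0,0,0,0,0,0,-0.0005,0,0,0])

```text
clock: 12.95
position: [0.559, -0.059, 0.0897]
ee_rot: [0.802, 0.598, 0.0, 0.001]
ft_force: [-5.5, -0.2, 14.5]
grip_width: 0.002
grasp_force: 7.3
```

```bash
python3 - <<'E'
from h import *
cv2.imwrite("pics/s4.png",camera("scene")[160:360,160:460,::-1])
E
```

Emit:
step_arm(commands=[0,0,0,0.01,0,0,0,0,0,0,0.04,0,0,0,0,0,0,0.1,0,0,0,0,0,0,0.2,0,0,0,0,0,0.08,0.25,0,0,0,0,0,0.16,0.25,0,0,0,0,0,0.25,0.25,0,0,0,0,0,0.33,0.25,0,0,0,0,0,0.4,0.25,0,0,0,0,0,0.4,0.25,0,0,0])

```text
clock: 14.25
position: [0.5576, 0.1854, 0.2394]
ee_rot: [0.8, 0.6, 0.001, -0.001]
ft_force: [0.7, 0.9, 0.2]
grip_width: -0.002
grasp_force: 0.0
```

```bash
python3 - <<'E'
from h import *
o=get_obs();print(o["position"],o["ft_force"],o["clock"])
im=camera("top");cv2.imwrite("pics/t5.png",im[:,:,::-1])
s=camera("scene")[160:360,160:460,::-1];a=cv2.imread("pics/s4.png");b=cv2.imread("pics/scene0.png")[160:360,160:460]
c=np.hstack([b,s]).copy();d=np.hstack([a,im[140:340,220:520,::-1]])
cv2.imwrite("pics/cmp.png",np.vstack([c,d]))
hsv=cv2.cvtColor(im,cv2.COLOR_RGB2HSV);m=cv2.inRange(hsv,(0,0,205),(180,40,255))
T=[(x,y,.089) for x in(-.105,.105) for y in(-.125,.125)]
print(fit("top",quad(cv2.morphologyEx(m,cv2.MORPH_CLOSE,np.ones((3,3),np.uint8)),(325,205,500,365)),T,[.45,-.138,-.26]))
E
```

```text
[0.55757289 0.18536018 0.23936453] [0.68714774 0.93692053 0.19059028] 14.25
(array([ 0.44959712, -0.13834515, -0.26332795]), np.float64(0.8175326589514218))
```

View pics/cmp.png

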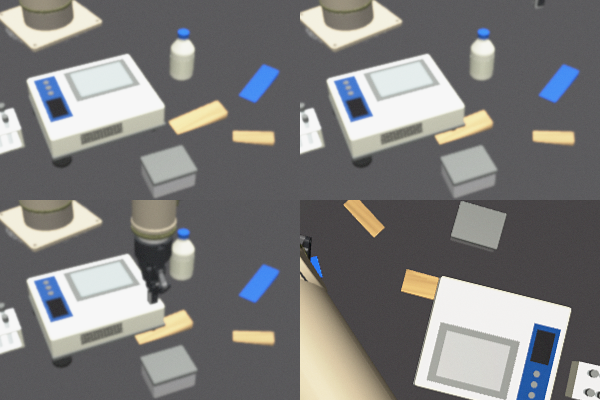

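The incubator hasn't moved (under 1 mm), the top didn't sink under 12–14 N, and the wedge sits under the padless foot with the arm clear.

```bash
python3 -c "
from workcell import *
print(hand_in())"
```

```text
the job is handed in; nothing more can be done
None
```

The wedge is under the padless foot, the incubator's top held steady under a press of about 14 N right above that foot, the arm is clear, and the job is handed in; the hand-in call did not report a verdict.

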